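Roll the thick forming bar into the V-block

ROBOT

A 7-joint arm with a two-finger parallel gripper is mounted at the origin on the work surface. World frame = base frame: x ahead of the robot, y to its left, z up, the work surface at z = 0. Lengths are in m, angles in rad, forces in N, time in s.
With the tool pointing down it reaches from about 0.425 to 0.925 m from the base axis. Payload 6.8 kg.
Tool frame: the origin (TCP) lies between the finger pads; the fingertips stand 17 mm ahead of it and the grasp point (between the pads) lies 2 mm behind it; z points along the fingers, y is the line along which they close (so a half turn about z gives the same grasp; the last joint's range is limited). The gripper opens to 88 mm and grips with 3 to 60 N. Pads are 20 mm wide; open, the fingers measure 115 mm over their backs; the gripper's body (75 mm by 178 mm) begins 61 mm behind the grasp point.
Start: joints at [-1.276, 0.477, 0.022, 1.555, -0.011, 1.109, -0.083], TCP at [0.265, 0.621, 0.24] pointing down, gripper open.
Joint ranges: [-2.96, 2.96], [-0.34, 2.1], [-1.41, 1.46], [0.24, 2.44], [-1.37, 4.51], [0.17, 1.92], [-2.96, 2.96]. Speed limits (rad/s): [2.39, 2.39, 3.14, 3.14, 3.14, 3.14, 3.14].

INTERFACE

Orientations are given as a 3x3 rotation matrix whose columns are the frame's x, y, z axes.
In Python, from workcell import monitor, get_image, camera_model, workorder gives the robot as it stands.
- The arm moves only by the shell command python3 -m creep 'ROWS'. ROWS is JSON, a list that holds one entry, the list of rows, each a list of 5 numbers: the shift along the tool's x, y, z in m, then the turn about the tool's z in degrees, then the opening, from 0 (shut) to 1 (fully open). A call has 1 to 10 rows; each row is the pose to reach, as a shift and turn from the pose commanded when the call began, along the tool's axes at that moment; what a row does not reach only later rows make up. A row lasts 1/8 s, in which the tool goes at most 62.5 mm and 10.7 degrees, less where a joint would pass 70% of its speed; a pose out of reach is approached as far as the arm can. A call with a gripper value outside its range is refused whole. The fingers move at their own pace and stop on an object; the grip force is fixed at half the most. Time passes only in rows, so rows that repeat a pose let the fingers close. It gives the time, the measured TCP pose, the force, the opening and the grip force at its end, in the units of the state.
- monitor.state(): the state, without advancing time (a new reading comes with each control period).
- get_image(name): name is "side" or "top" or "wrist"; returns the picture (384x512x3 uint8, red, green, blue); there is no depth.
- camera_model(name): a dict with "K" (3x3 intrinsics, pixels), "R" (3x3) and "t" (3): a world point X has camera coordinates R X + t. Camera axes: x right, y down, z forward; pixel columns grow to the right and rows downward; lengths in m; the calibration is good to about 2 mm. A picture is of the moment at which its call begins: read the wrist's pose just before it. camera_model takes no time and is no camera call; for the wrist camera it gives the pose at the moment of the call.
- workorder.finish_job(): hands the job in; it is judged then, once.
The state is a dict: "time_s": time; "joint_positions": joint angles; "joint_vel": joint speeds; "joint_efforts": joint torques, N m; "tool_pos": TCP position; "ee_rot": TCP orientation; "ft_force": force on the tool from outside, world axes, zero at the start; "ft_torque": the same for the moment, N m; "grip_width": opening from 0.0 (shut) to 1.0 (fully open); "finger_force": force on a finger pad.
Only numpy, scipy, OpenCV 4.12 (cv2) and the standard library are available. Lean on these libraries where they do the work, as an engineer would, in place of code of your own. Each camera call takes 0.05 s, during which the arm holds its last target. There are 200 camera calls.

TASK

Roll the thick wooden bar along the bench by its side, up the ramp and into the groove of the V-block, then push its end so that it slides along the groove until its other end is against the steel stop. Only push it with the fingers: never lift or carry it. Leave the thin bar and everything else on the bench where it is.

Things in the scene. Friction and masses are not known exactly. Their poses are not given: they have to be found in the camera images.
- stout_bar: the thick forming bar: plain smooth waxed light-wood cylinder 42 mm in diameter and 160 mm long, about 0.18 kg, lying on its side on the bench; rolls freely. Origin at the middle of its axis (21 mm above the bench at the start); its x axis runs along the bar, y and z turn with it as it rolls. The fingers can push anywhere along its side.
- thin_bar: the thin forming bar, same wood and same length (160 mm) but only 24 mm in diameter, lying loose on the other side of the V-block; to be left where it is. Origin at the middle of its axis, x along it.
- vblock: plain aluminium V-block screwed to the bench, 200 mm long (its x) and 142 mm across (its y). Origin on the bench under its middle. A V groove runs along its x at y = 0; its crests are 11 mm high at y = +14 and -14 mm. From each crest a plain ramp at 11 degrees falls to the bench at y = +71 and -71 mm. Ramps and groove run from x = -100 to +100 mm; the -x end is open, the end stop is at the +x end.
- groove (a point): middle of the V groove (vblock x = 0, y = 0), where the axis of the seated thick bar runs, 26.8 mm above the bench. The groove's bottom is 2 mm above the bench, its sides rise at 32 degrees; axes as the vblock's.
- stop_face (a point): on the face of the end stop that looks along the groove (vblock x = +100 mm, y = 0, 27 mm above the bench). The stop is a dark steel plate 60 mm wide, 50 mm tall, 14 mm thick, across the +x end of the groove. With the thick bar's end against it the bar's middle is at vblock x = +20 mm.
- spool: empty turned dark-wood thread spool, upright, flanges 44 mm across, 42 mm tall, loose; to be left where it is. Origin at the centre of its underside.
- wax_jar: amber glass jar with a steel lid, 56 mm across, 60 mm tall, loose; to be left where it is. Origin at the centre of its underside.
- bell: small brass hand bell standing on its mouth, 68 mm across, 81 mm tall, loose; to be left where it is. Origin at the centre of its underside.
- mallet: wooden mallet lying down, head 56 mm thick and 90 mm wide, handle 22 mm wide; origin on the bench under the handle, head towards its +x, loose; to be left where it is.
- punch: steel round punch standing upright, 16 mm across, 70 mm tall, loose; to be left where it is. Origin at the centre of its underside.
- slicker: dark wooden edge slicker, a block 90 x 35 x 22 mm lying flat, loose; to be left where it is. Origin at the centre of its underside.
- whetstone: grey sharpening stone, 120 x 45 x 22 mm lying flat, loose; to be left where it is. Origin at the centre of its underside.
Things that resemble listed ones, but are neither listed nor needed, are in the scene too. Leave any pink or yellow look-alike of the stout_bar alone.

How it is judged:
By the outcome, as a careful person would: the job done as asked, in the order asked, and still so for the second after the job is handed in, with the robot touching nothing.
It also fails if it takes over 58 s, if anything falls off the work surface, if the arm or the gripper's body presses on something with over 40 N, if the wrist force passes 120 N, or if a joint passes its speed limit or range.

## Working session

There is one attempt and no reset: what is moved stays moved. The work goes in short steps, Python scripts to look and compute and a shell command to move; the robot and the scene stay as the last step left them, time stands still between calls to the robot, and variables do not carry over. Pictures are saved under pics/ and viewed, at most 10 in all, crops included, and the job is handed in when it is done.

```bash
mkdir -p pics; cat > h.py <<'E'
import numpy as np, cv2
from workcell import monitor, get_image, camera_model, workorder
def snap(n,f):
    im=get_image(n); cv2.imwrite('pics/'+f,im[:,:,::-1]); return im
def ray(n,u,v,z,cm=None):
    c=cm or camera_model(n);K,R,t=map(np.array,(c['K'],c['R'],c['t']))
    d=R.T@np.linalg.solve(K,[u,v,1.]);o=-R.T@t
    return o+d*(z-o[2])/d[2]
def proj(n,X):
    c=camera_model(n);K,R,t=map(np.array,(c['K'],c['R'],c['t']))
    p=K@(R@np.array(X)+t);return p[:2]/p[2]
E
python3 - <<'E'
from h import *
s=monitor.state();print(s['time_s'],s['tool_pos'],np.round(s['ee_rot'],3))
a=snap('top','top0.png');b=snap('side','side0.png')
for n in('top','side'):
    c=camera_model(n);print(n,-np.array(c['R']).T@c['t'],np.round(c['K'],1).tolist())
E
```

```text
0.0 [0.26439851 0.62045238 0.23870427] [[-0.92   0.392 -0.001]
 [ 0.392  0.92  -0.002]
 [-0.    -0.002 -1.   ]]
top [ 0.3906589  -0.0272803   1.15798153] [[354.8, 0.0, 256.1], [0.0, 354.8, 196.8], [0.0, 0.0, 1.0]]
side [0.11691346 1.07115841 0.70282949] [[499.2, 0.0, 258.5], [0.0, 499.2, 195.0], [0.0, 0.0, 1.0]]
```

View pics/top0.png

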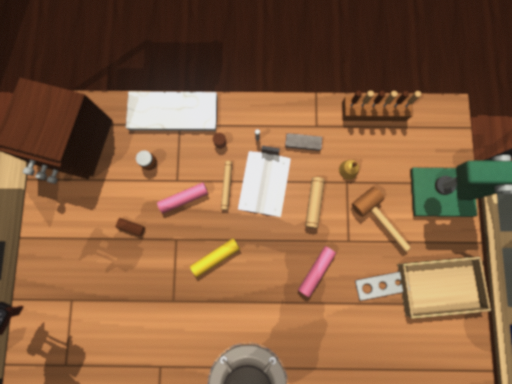

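View pics/side0.png

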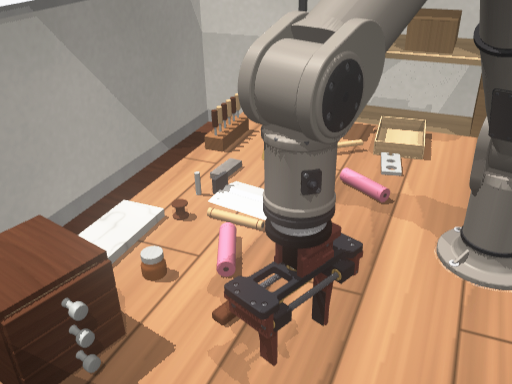

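The top view shows two pale-wood bars: the thick one at (315,204) and the thin one at (227,186). The V-block is at (265,184), with its dark stop at (270,152) at the far end. Things that could be mistaken for the thick bar are the thin bar (227,186), the pink bars (182,198) and (317,272), and the yellow bar (215,258). By the description I choose (315,204), and a close crop will check that.

```bash
python3 - <<'E'
from h import *
a=cv2.imread('pics/top0.png')
c=a[120:250,205:385]
cv2.imwrite('pics/crop0.png',cv2.resize(c,None,fx=4.4,fy=4.4,interpolation=cv2.INTER_CUBIC))
for u,v in((315,204),(227,186),(247,375)):print(ray('top',u,v,.02))
hsv=cv2.cvtColor(a,cv2.COLOR_BGR2HSV);print(hsv[204,315],hsv[186,227],hsv[204,340],hsv[190,255])
print(np.round(camera_model('top')['R'],3).tolist())
E
```

```text
[ 0.55378635 -0.20983589  0.02      ]
[0.61022647 0.07645284 0.02      ]
[0.03276981 0.00234308 0.02      ]
[ 19 112 231] [ 18 117 215] [ 13 148 202] [120   2 235]
[[0.011, -1.0, -0.005], [-0.987, -0.01, -0.16], [0.16, 0.007, -0.987]]
```

View pics/crop0.png

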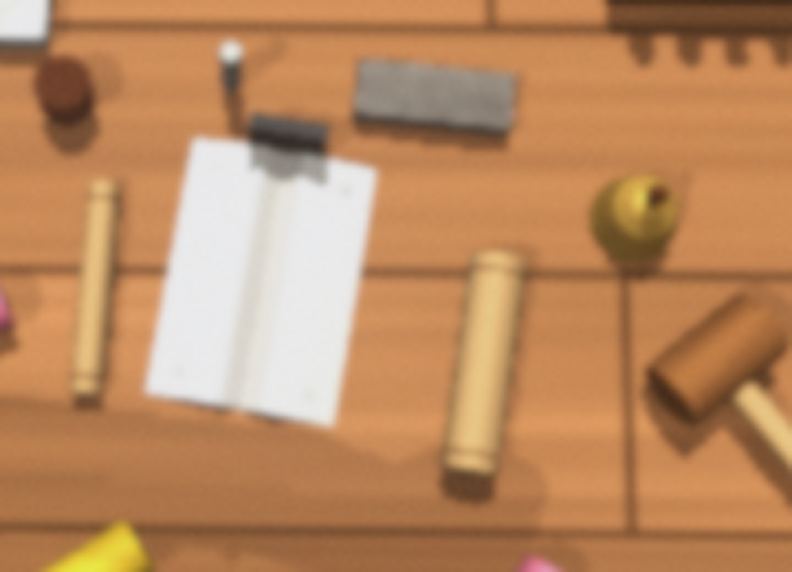

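The crop shows the thick bar spanning (498,250) to (468,470), clearly wider than the thin one at (97,290). The V-block corners are at (192,137), (378,168), (335,427) and (146,393), and the stop is at the far end.

```bash
cat >> h.py <<'E'
def minrect(mask):
    cs=cv2.findContours(mask,cv2.RETR_EXTERNAL,cv2.CHAIN_APPROX_NONE)[0]
    return cs
E
python3 - <<'E'
from h import *
f=lambda p,z:ray('top',205+p[0]/4.4-.39,120+p[1]/4.4-.39,z)[:2]
C=[f(p,0.) for p in((192,137),(378,168),(335,427),(146,393))]
print('corners',np.round(C,4).tolist());C=np.array(C)
ctr=C.mean(0);ax=(C[0]+C[1]-C[2]-C[3]);print('len',np.linalg.norm(ax)/2,'wid',np.linalg.norm(C[0]+C[3]-C[1]-C[2])/2)
ax/=np.linalg.norm(ax);ay=np.array([-ax[1],ax[0]]);print('ctr',ctr,'yaw',np.degrees(np.arctan2(ax[1],ax[0])))
loc=lambda P:np.round([(P-ctr)@ax*1e3,(P-ctr)@ay*1e3],1)
e1=f((498,252),.021+.015);e2=f((469,468),.021+.01);m=(e1+e2)/2
d=e1-e2;print('bar',e1,e2,'len',np.linalg.norm(d),'yaw',np.degrees(np.arctan2(d[1],d[0])),'mid',m,'local',loc(m))
for n,p,z in(('slick/whet',(435,100),.022),('punch',(230,85),0),('bell',(635,230),0),('mallethead',(720,355),.03),('thin',(97,290),.012),('stop',(288,125),.05),('pink',(540,560),0.02),('yellow',(125,530),.02)):
    P=f(p,z);print(n,np.round(P,3),loc(P))
E
```

```text
corners [[0.736, 0.0094], [0.7128, -0.1332], [0.5136, -0.1003], [0.5377, 0.0409]]
len 0.2013626141741805 wid 0.14386119116828913
ctr [ 0.62504307 -0.04579454] yaw -9.198885295469886
bar [ 0.64004749 -0.21765187] [ 0.48167174 -0.19493542] len 0.15999660517940725 yaw -8.162484375528189 mid [ 0.56085961 -0.20629365] local [ -37.7 -168.7]
slick/whet [ 0.76  -0.174] [ 153.9 -105.4]
punch [ 0.778 -0.019] [146.6  50.6]
bell [ 0.666 -0.328] [  85.7 -271.9]
mallethead [ 0.566 -0.379] [  -4.9 -338.5]
thin [0.613 0.078] [-31.4 120.7]
stop [ 0.731 -0.063] [107.2   0.3]
pink [ 0.417 -0.247] [-173.5 -231.7]
yellow [0.435 0.053] [-203.4   67.2]
```

```bash
cat >> h.py <<'E'
CTR=np.array([.625,-.0458]);YAW=np.radians(-9.2)
AX=np.array([np.cos(YAW),np.sin(YAW)]);AY=np.array([-AX[1],AX[0]])
def loc(P):P=np.array(P)[:2]-CTR;return np.round([P@AX*1e3,P@AY*1e3],1)
def togo(lx,ly,z,yaw=None):
    s=monitor.state();R=np.array(s['ee_rot']);p=np.array(s['tool_pos'])
    w=np.r_[CTR+AX*lx/1e3+AY*ly/1e3,z]
    y=np.degrees(np.arctan2(R[1,1],R[0,1]))
    tilt=R.copy();
    print('t',s['time_s'],'loc',loc(p),'z',round(p[2],4),'shift',np.round(R.T@(w-p),4),'turn',round(y-np.degrees(YAW if yaw is None else yaw),2),'F',np.round(s['ft_force'],1),'world target',np.round(w,3))
E
python3 -c "
from h import *
togo(-38,-218,.2)"
```

```text
t 0.1 loc [-462.4  600.1] z 0.2388 shift [-0.6083 -0.6923  0.04  ] turn 76.12 F [ 0.2  0.5 -0.8] world target [ 0.553 -0.255  0.2  ]
```

```bash
python3 -m creep '[[[-0.03,-0.035,0,8,1],[-0.07,-0.08,0,16,1],[-0.11,-0.125,0,25,1],[-0.15,-0.17,0,34,1],[-0.19,-0.215,0,43,1],[-0.23,-0.26,0,52,1],[-0.27,-0.305,0,60,1],[-0.31,-0.35,0,68,1],[-0.35,-0.395,0,76,1],[-0.38,-0.43,0,76,1]]]'; python3 -c "
from h import *
togo(-38,-218,.2)"
```

```text
time_s: 1.35
tool_pos: [0.4458, 0.0739, 0.2397]
ee_rot: [[0.161, 0.987, 0.0], [0.987, -0.161, 0.0], [0.0, 0.0, -1.0]]
ft_force: [0.5, 1.0, -0.4]
grip_width: 0.998
finger_force: 0.0
t 1.35 loc [-196.    89.5] z 0.2397 shift [-0.3073  0.1584  0.0396] turn -0.07 F [ 0.5  1.  -0.4] world target [ 0.553 -0.255  0.2  ]
```

```bash
python3 -m creep '[[[-0.05,0.025,0,0,1],[-0.1,0.05,0,0,1],[-0.15,0.077,0,0,1],[-0.2,0.103,0,0,1],[-0.25,0.13,0.02,0,1],[-0.29,0.15,0.035,0,1],[-0.307,0.158,0.04,0,1],[-0.307,0.158,0.04,0,1]]]'; python3 - <<'E'
from h import *
togo(-38,-218,.032)
c=camera_model('wrist');im=snap('wrist','w1.png');snap('top','top1.png')
import json;json.dump({k:np.array(c[k]).tolist() for k in 'KRt'},open('w1.json','w'))
for X in((-38,-168.7,.021),(-118,-168.7,.021),(42,-168.7,.021)):
    print(proj('wrist',np.r_[CTR+AX*X[0]/1e3+AY*X[1]/1e3,X[2]]))
E
```

```text
time_s: 2.35
tool_pos: [0.5524, -0.253, 0.1988]
ee_rot: [[0.16, 0.987, -0.002], [0.987, -0.16, -0.001], [-0.001, -0.002, -1.0]]
ft_force: [-0.1, 0.3, 1.1]
grip_width: 1.004
finger_force: 0.0
t 2.35 loc [ -38.5 -216.2] z 0.1988 shift [-0.0017  0.0008  0.1668] turn -0.03 F [-0.1  0.3  1.1] world target [ 0.553 -0.255  0.032]
[251.37908184 134.26866847]
[177.08024589 133.97912879]
[325.69719469 134.55828328]
```

View pics/w1.png

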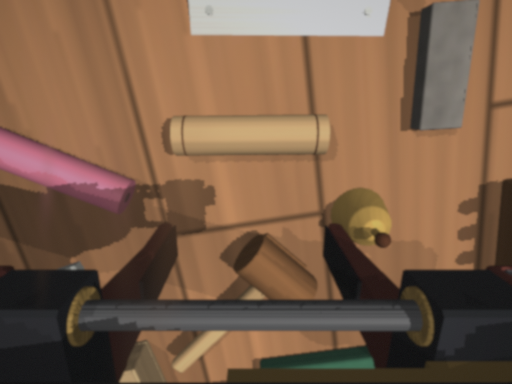

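The wrist view shows the thick bar from (170,134) to (330,134), as predicted. It lies parallel to the block's edge at v≈36. The bell (360,215) and mallet head (275,265) are behind it, so I'll check their clearance to the fingers.

```bash
python3 - <<'E'
from h import *
for n,u,v,z in(('mallet',265,235,.04),('mallet',235,265,.04),('mallet',317,285,.05),('bell',332,215,.02),('bell',350,190,.02),('bell knob',383,240,.08),('pink',128,210,.021),('pink',133,185,.021),('blockL',190,36,0),('blockR',388,36,0),('barlow',250,155,.015),('whet',412,130,0)):
    print(n,loc(ray('wrist',u,v,z)))
E
```

```text
mallet [ -22.2 -278.4]
mallet [ -56.3 -316.7]
mallet [  38.1 -336.3]
bell [  56.9 -261.9]
bell [  74.9 -231.2]
bell knob [  91.4 -264.2]
pink [-181.  -256.3]
pink [-171.8 -226. ]
blockL [-102.7  -69.6]
blockR [104.4 -68.9]
barlow [ -39.4 -192.3]
whet [ 145.2 -165.5]
```

```bash
python3 -m creep '[[[0,0.001,0.05,0,1],[0,0.001,0.1,0,1],[0,0.001,0.14,0,1],[0,0.001,0.16,0,1],[0,0.001,0.166,0,1],[0,0.001,0.166,0,1]]]'; python3 -c "
from h import *
togo(-38,-34,.034)"
```

```text
time_s: 3.2
tool_pos: [0.555, -0.2518, 0.0347]
ee_rot: [[0.157, 0.988, 0.002], [0.988, -0.157, -0.0], [-0.0, 0.002, -1.0]]
ft_force: [-0.4, -0.1, -0.3]
grip_width: 1.003
finger_force: 0.0
t 3.2 loc [ -36.2 -214.6] z 0.0347 shift [ 0.1806 -0.0014  0.0007] turn 0.14 F [-0.4 -0.1 -0.3] world target [ 0.582 -0.073  0.034]
```

```bash
python3 -m creep '[[[0.006,0,0,0,1],[0.011,0,0,0,1],[0.015,0,0,0,1],[0.019,0,0,0,1],[0.024,0,0,0,1],[0.029,0,0,0,1],[0.034,0,0,0,1],[0.039,0,0,0,1],[0.044,0,0,0,1],[0.049,0,0,0,1]]]'; python3 -m creep '[[[0.005,0,0,0,1],[0.01,0,0,0,1],[0.015,0,0,0,1],[0.02,0,0,0,1],[0.025,0,0,0,1],[0.03,0,0,0,1],[0.035,0,0,0,1],[0.04,0,0,0,1],[0.045,0,0,0,1],[0.05,0,0,0,1]]]';python3 - <<'E'
from h import *
togo(-38,-42,.034)
snap('wrist','w2.png')
E
```

```text
time_s: 4.45
tool_pos: [0.5619, -0.2031, 0.0336]
ee_rot: [[0.158, 0.987, -0.0], [0.987, -0.158, 0.0], [0.0, -0.0, -1.0]]
ft_force: [-0.6, -0.8, -0.4]
grip_width: 1.0
finger_force: 0.1
time_s: 5.7
tool_pos: [0.5699, -0.1537, 0.0336]
ee_rot: [[0.158, 0.987, -0.0], [0.987, -0.158, 0.0], [0.0, -0.0, -1.0]]
ft_force: [-0.1, 0.1, -1.2]
grip_width: 0.999
finger_force: 0.1
t 5.7 loc [ -37.2 -115.3] z 0.0336 shift [ 0.0733 -0.0007 -0.0004] turn 0.12 F [-0.1  0.1 -1.2] world target [ 0.581 -0.081  0.034]
```

View pics/w2.png

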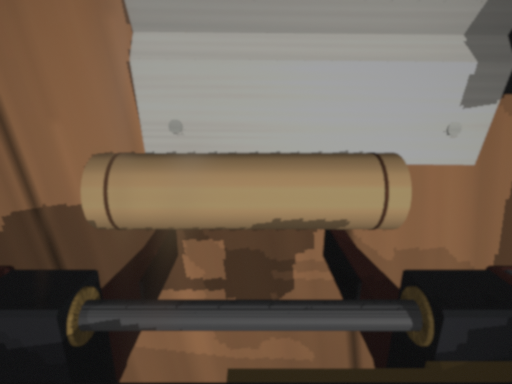

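The bar spans (82,190) to (410,190), straight and at the foot of the ramp. I'll continue up slowly.

```bash
python3 -m creep '[[[0.005,0,-0.001,0,1],[0.01,0,-0.001,0,1],[0.015,0,-0.002,0,1],[0.02,0,-0.002,0,1],[0.025,0,-0.003,0,1],[0.03,0,-0.003,0,1],[0.035,0,-0.003,0,1],[0.04,0,-0.003,0,1],[0.045,0,-0.003,0,1],[0.049,0,-0.003,0,1]]]'; python3 -m creep '[[[0.003,0,0,0,1],[0.006,0,0,0,1],[0.009,0,0,0,1],[0.012,0,0,0,1],[0.015,0,0,0,1],[0.018,0,0,0,1],[0.021,0,0,0,1],[0.023,0,0,0,1],[0.025,0,0,0,1],[0.025,0,0,0,1]]]';python3 - <<'E'
from h import *
togo(-38,-42,.034)
snap('wrist','w3.png')
E
```

```text
time_s: 7.0
tool_pos: [0.5775, -0.1051, 0.0366]
ee_rot: [[0.158, 0.988, -0.0], [0.988, -0.158, 0.0], [0.0, -0.0, -1.0]]
ft_force: [-0.7, -4.0, 1.6]
grip_width: 1.002
finger_force: 1.9
time_s: 8.25
tool_pos: [0.5815, -0.0806, 0.0366]
ee_rot: [[0.157, 0.988, -0.0], [0.988, -0.157, 0.0], [0.0, -0.0, -1.0]]
ft_force: [0.0, -0.6, 0.4]
grip_width: 0.996
finger_force: 0.0
t 8.25 loc [-37.4 -41.3] z 0.0366 shift [-0.0007 -0.0006  0.0026] turn 0.14 F [ 0.  -0.6  0.4] world target [ 0.581 -0.081  0.034]
```

View pics/w3.png

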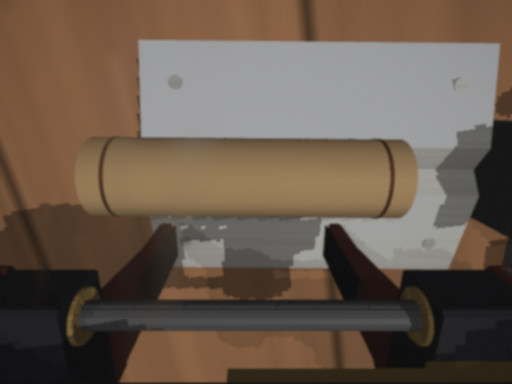

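The bar, from (76,177) to (416,177), now sits ahead of the fingers with no contact force, so it is seated in the groove. I'll back off, lift, and go around to its open end.

```bash
python3 -c "
from h import *
print(loc(ray('wrist',77,177,.0268)),loc(ray('wrist',415,177,.0268)))"
python3 -m creep '[[[-0.01,0,0,0,1],[-0.02,0,-0.02,0,1],[-0.02,0,-0.06,0,0.5],[-0.02,0,-0.1,0,0],[-0.01,-0.04,-0.13,0,0],[0.01,-0.08,-0.13,0,0],[0.03,-0.11,-0.13,0,0],[0.04,-0.125,-0.13,0,0],[0.04,-0.125,-0.13,0,0]]]';python3 - <<'E'
from h import *
togo(-154,0,.034)
snap('wrist','w4.png')
for x in(-118,42): print(proj('wrist',np.r_[CTR+AX*x/1e3,.0268]))
E
```

```text
[-131.7   -1. ] [50.6 -0.3]
time_s: 9.43
tool_pos: [0.4638, -0.0218, 0.1676]
ee_rot: [[0.157, 0.988, 0.001], [0.988, -0.157, 0.002], [0.002, 0.001, -1.0]]
ft_force: [0.2, -0.7, -0.0]
grip_width: 0.239
finger_force: 0.0
t 9.425 loc [-162.9   -2. ] z 0.1676 shift [0.0018 0.0089 0.1336] turn 0.14 F [ 0.2 -0.7 -0. ] world target [ 0.473 -0.021  0.034]
[294.70242886 181.89683156]
[454.88283046 182.31807229]
```

View pics/w4.png

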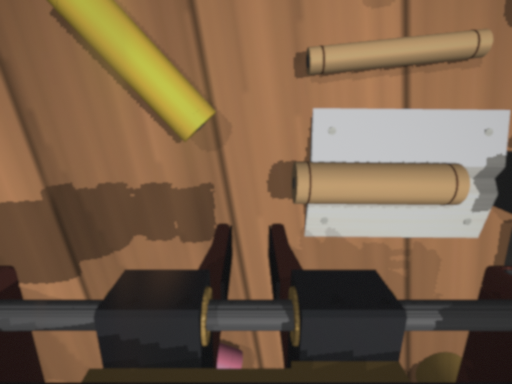

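The thick bar lies in the groove with its left end at (293,182), matching the expected x=-118, y=0. The yellow bar's corner at (190,138) is clear. I'll descend with the fingers shut and push along +tool y.

```bash
python3 -m creep '[[[0.002,0.006,0,0,0],[0.002,0.006,0.02,0,0],[0.002,0.006,0.06,0,0],[0.002,0.006,0.1,0,0],[0.002,0.006,0.123,0,0],[0.002,0.006,0.132,0,0],[0.002,0.006,0.132,0,0]]]';python3 -c "
from h import *
print(monitor.state()['grip_width'])
togo(-73.5,0,.035)"
```

```text
time_s: 10.35
tool_pos: [0.4711, -0.0214, 0.0345]
ee_rot: [[0.159, 0.987, -0.0], [0.987, -0.159, -0.0], [-0.0, -0.0, -1.0]]
ft_force: [0.4, 0.2, -0.1]
grip_width: 0.007
finger_force: 0.0
0.007463812750743468
t 10.35 loc [-155.8   -0.5] z 0.0345 shift [ 0.0004  0.0823 -0.0005] turn 0.06 F [ 0.4  0.2 -0.1] world target [ 0.552 -0.034  0.035]
```

```bash
python3 -m creep '[[[0,0.008,-0.001,0,0],[0,0.015,-0.001,0,0],[0,0.02,-0.001,0,0],[0,0.024,-0.001,0,0],[0,0.028,-0.001,0,0],[0,0.032,-0.001,0,0],[0,0.036,-0.001,0,0],[0,0.041,-0.001,0,0],[0,0.046,-0.001,0,0],[0,0.051,-0.001,0,0]]]'; python3 -m creep '[[[0,0.005,0,0,0],[0,0.01,0,0,0],[0,0.014,0,0,0],[0,0.018,0,0,0],[0,0.021,0,0,0],[0,0.024,0,0,0],[0,0.026,0,0,0],[0,0.028,0,0,0],[0,0.028,0,0,0]]]';python3 - <<'E'
from h import *
togo(-73.5,0,.035)
E
```

```text
time_s: 11.6
tool_pos: [0.5216, -0.0289, 0.0356]
ee_rot: [[0.158, 0.987, 0.0], [0.987, -0.158, -0.0], [-0.0, 0.0, -1.0]]
ft_force: [-1.6, 0.9, -0.3]
grip_width: 0.005
finger_force: 0.6
time_s: 12.72
tool_pos: [0.5489, -0.0332, 0.0357]
ee_rot: [[0.158, 0.987, 0.0], [0.987, -0.158, -0.0], [-0.0, 0.0, -1.0]]
ft_force: [-1.0, 0.3, -0.1]
grip_width: 0.006
finger_force: 0.2
t 12.725 loc [-77.1   0.2] z 0.0357 shift [-0.0002  0.0036  0.0007] turn 0.12 F [-1.   0.3 -0.1] world target [ 0.552 -0.034  0.035]
```

Now I'll make small steps until the stop's reaction shows.

```bash
python3 -m creep '[[[0,0.001,0,0,0],[0,0.002,0,0,0],[0,0.003,0,0,0],[0,0.003,0,0,0]]]'; python3 -m creep '[[[0,0.001,0,0,0],[0,0.0015,0,0,0],[0,0.0015,0,0,0]]]'
```

```text
time_s: 13.22
tool_pos: [0.5517, -0.0337, 0.0357]
ee_rot: [[0.158, 0.987, 0.0], [0.987, -0.158, -0.0], [-0.0, 0.0, -1.0]]
ft_force: [-1.6, 0.1, -0.1]
grip_width: 0.009
finger_force: 0.7
time_s: 13.6
tool_pos: [0.5532, -0.0339, 0.0357]
ee_rot: [[0.158, 0.987, 0.0], [0.987, -0.158, -0.0], [-0.0, 0.0, -1.0]]
ft_force: [-1.1, 0.3, 0.8]
grip_width: 0.012
finger_force: 0.8
```

```bash
for i in 1; do python3 -m creep '[[[0,0.001,0,0,0],[0,0.001,0,0,0]]]'|grep -E "pos|force"; python3 -m creep '[[[0,0.001,0,0,0],[0,0.001,0,0,0]]]'|grep -E "pos|force"; python3 -m creep '[[[0,0.001,0,0,0],[0,0.001,0,0,0]]]'|grep -E "pos|force"; done; python3 - <<'E'
from h import *
snap('wrist','w5.png');togo(-73.5,0,.035)
E
```

```text
tool_pos: [0.5542, -0.0341, 0.0357]
ft_force: [-1.2, -0.2, -0.3]
finger_force: 0.7
tool_pos: [0.5552, -0.0342, 0.0357]
ft_force: [-0.4, -0.4, -0.3]
finger_force: 0.7
tool_pos: [0.5562, -0.0344, 0.0357]
ft_force: [-1.5, 0.1, -0.3]
finger_force: 0.8
t 14.4 loc [-69.8   0.3] z 0.0357 shift [-0.0003 -0.0037  0.0007] turn 0.12 F [-0.9  0.1 -0.4] world target [ 0.552 -0.034  0.035]
```

View pics/w5.png

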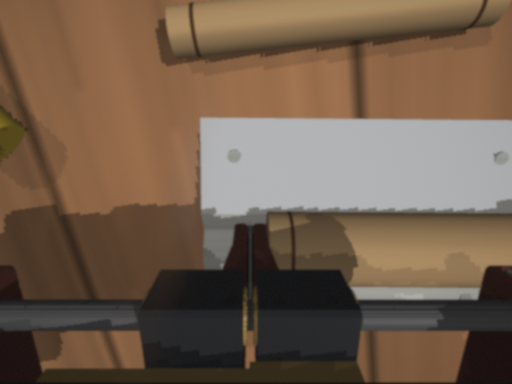

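The bar's end is at (267,235), against the finger. The finger is thinner at its tip than I assumed, so the stop is still a few mm ahead and I'll continue.

```bash
python3 -m creep '[[[0,0.001,0,0,0],[0,0.002,0,0,0],[0,0.002,0,0,0]]]'|grep -E "pos|force"; python3 -m creep '[[[0,0.001,0,0,0],[0,0.0015,0,0,0],[0,0.0015,0,0,0]]]'|grep -E "pos|force"; python3 -m creep '[[[0,0.001,0,0,0],[0,0.0015,0,0,0],[0,0.0015,0,0,0]]]'|grep -E "pos|force"
```

```text
tool_pos: [0.5564, -0.0344, 0.0355]
ft_force: [-7.9, 1.3, 5.8]
finger_force: 3.8
tool_pos: [0.5565, -0.0344, 0.0355]
ft_force: [-11.8, 2.2, 10.8]
finger_force: 6.3
tool_pos: [0.5565, -0.0344, 0.0353]
ft_force: [-14.5, 2.6, 14.5]
finger_force: 8.7
```

The TCP has stopped at x≈0.5565 with the force rising to 14.5 N, so the bar is against the stop. I'll ease off straight back, then lift clear and check.

```bash
python3 -m creep '[[[0,-0.002,0,0,0],[0,-0.004,0,0,0],[0,-0.006,0,0,0],[0,-0.01,0,0,0],[0,-0.02,0,0,0],[0,-0.04,0,0,0],[0,-0.06,0,0,0],[0,-0.06,-0.05,0,0],[0,-0.06,-0.11,0,0],[0,-0.06,-0.15,0,0]]]'; python3 -m creep '[[[-0.05,0,-0.02,0,0],[-0.1,0,-0.04,0,0],[-0.15,0,-0.04,0,0],[-0.2,0,-0.04,0,0],[-0.2,0,-0.04,0,0]]]';python3 - <<'E'
from h import *
togo(-73.5,0,.035)
a=snap('top','top2.png');cv2.imwrite('pics/crop2.png',cv2.resize(a[110:290,145:425,::-1],None,fx=2.8,fy=2.8,interpolation=cv2.INTER_CUBIC))
for x in(-60,100): print(proj('top',np.r_[CTR+AX*x/1e3,.0268]), (proj('top',np.r_[CTR+AX*x/1e3,.0268])-[145,110])*2.8)
d=cv2.absdiff(cv2.imread('pics/top0.png'),a[:,:,::-1]).max(2)
E
```

```text
time_s: 16.77
tool_pos: [0.5018, -0.0258, 0.1878]
ee_rot: [[0.158, 0.987, 0.002], [0.987, -0.158, 0.001], [0.001, 0.002, -1.0]]
ft_force: [1.0, 0.9, -0.2]
grip_width: 0.01
finger_force: 0.0
time_s: 17.4
tool_pos: [0.4682, -0.2272, 0.226]
ee_rot: [[0.165, 0.986, 0.001], [0.986, -0.165, -0.001], [-0.001, 0.001, -1.0]]
ft_force: [0.6, 0.7, -0.1]
grip_width: 0.005
finger_force: 0.0
t 17.4 loc [-125.7 -204.1] z 0.226 shift [0.2046 0.051  0.1908] turn -0.31 F [ 0.6  0.7 -0.1] world target [ 0.552 -0.034  0.035]
[261.38844124 199.47703217] [325.88763547 250.53569007]
[269.56400126 152.20635572] [348.77920352 118.17779602]
```

View pics/crop2.png

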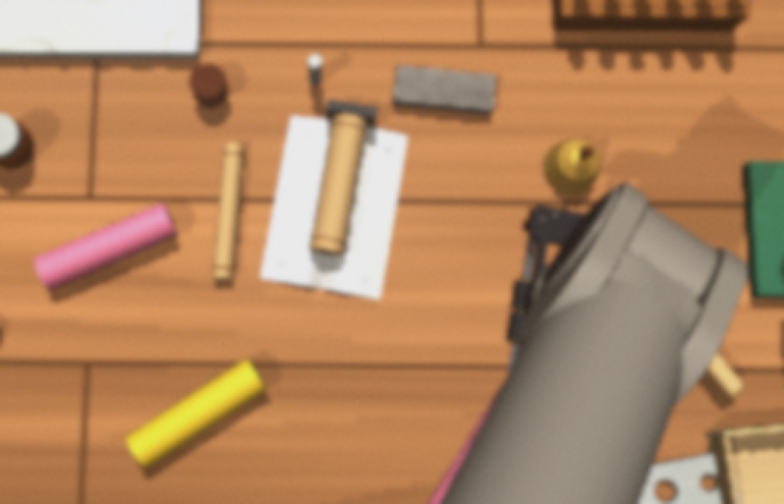

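The bar lies in the groove from (348,115), against the stop, to (328,248). The predicted near end was (326,250). The other objects in view are where they started, so I'm handing in.

```bash
python3 -c "
from workcell import workorder;print(workorder.finish_job())"
```

```text
the job is handed in; nothing more can be done
None
```

The thick bar was rolled up the ramp into the groove and slid along it until it pressed against the steel stop, by finger pushes only; everything else visible in the last picture was in place, and the job was handed in at about 17.5 s.

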